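Seat the sphere puzzle on the turntable's square post

ROBOT

A 6-joint arm with a two-finger parallel gripper is mounted at the origin on the work surface. World frame = base frame: x ahead of the robot, y to its left, z up, the work surface at z = 0. Lengths are in m, angles in rad, forces in N, time in s.
With the tool pointing down it reaches from about 0.275 to 1 m from the base axis. Payload 8.4 kg.
Tool frame: the origin (TCP) lies midway between the tips of the shut fingers; the grasp point (between the pads) lies 19 mm behind it; y points along the fingers, z is the direction in which the jaws open and shut, and the axes are right-handed (so a half turn about y gives the same grasp; the last joint's range is limited). The gripper opens to 85 mm and grips with 20 to 120 N. Pads are 22 mm wide; open, the fingers measure 114 mm over their backs; the gripper's body (76 mm by 85 mm) begins 54 mm behind the grasp point. The pads swing forward as they close: fully open they stand 13 mm farther back than shut.
Start: joints at [-1.24, 0.353, 1.633, -0, 1.155, -0.002], TCP at [0.204, -0.591, 0.231] pointing down, gripper open.
Joint ranges: [-2.63, 2.63], [-0.92, 2.1], [0.06, 2.66], [-1.3, 4.44], [0, 2.69], [-3.02, 3.02]. Speed limits (rad/s): [2.22, 2.22, 2.79, 3.14, 3.14, 3.14].

INTERFACE

Orientations are given as a unit quaternion [x, y, z, w].
In Python, from plant import sensors, cams, job gives the robot as it stands.
- The arm moves only by the tool move_arm, never from a script. Its argument "motion" is one flat list of numbers, 7 for each row, row after row: the shift along the tool's x, y, z in units of 0.5 m (1.0 is 0.5 m), then the turn, a rotation vector about the tool's x, y, z in units of 90 degrees (1.0 is 90 degrees), then the gripper's target within -1 to 1 (fully open at 1, half-way at 0, shut at -1). A call has 1 to 5 rows; each row is the pose to reach, as a shift and turn from the pose measured when the call began, along the tool's axes at that moment; what a row does not reach only later rows make up. A row lasts 1/10 s, in which the tool goes at most 50 mm and 8.59 degrees, less where a joint would pass 70% of its speed; a pose out of reach is approached as far as the arm can. A call with a number of a shift or a turn outside -1 to 1 is refused whole. A call with a gripper value outside its range is refused whole. The fingers move at their own pace and stop on an object; the grip force is fixed at half the most. Time passes only in rows, so rows that repeat a pose let the fingers close. It gives the time, the measured TCP pose, the force and the opening at its end, in the units of the state.
- sensors.get_obs(): the state, without advancing time (a new reading comes with each control period).
- cams.read_camera(name): name is "scene" or "top" or "wrist"; returns the picture (400x640x3 uint8, blue, green, red); there is no depth.
- cams.camera_params(name): a dict with "fov_y" (degrees; the focal length in pixels is half the picture's height over the tangent of half this angle, whatever the lens; pixels are square), "cx", "cy" (the principal point, pixels), "world_from_camera" (4x4, takes a point from camera to world coordinates). Camera axes: x right, y up, looking along -z (the intrinsics and any distortion apply to the point x, -y, -z); pixel columns grow to the right and rows downward; lengths in m; the calibration is good to about 2 mm. A picture is of the moment at which its call begins: read the wrist's pose just before it. camera_params takes no time and is no camera call; for the wrist camera it gives the pose at the moment of the call.
- job.finish_job(): hands the job in, once; it reports no verdict.
The state is a dict: "t": time; "joints": joint angles; "qd": joint speeds; "tau": joint torques, N m; "ee_pos": TCP position; "eef_rot": TCP orientation; "contact_force": force on the tool from outside, world axes, zero at the start; "torque": the same for the moment, N m; "finger_gap": finger opening in m.
Only numpy, scipy, OpenCV 4.12 (cv2) and the standard library are available. Lean on these libraries where they do the work, as an engineer would, in place of code of your own. Each camera call takes 0.05 s, during which the arm holds its last target. There are 200 camera calls.

TASK

Put the maple sphere puzzle with the square orange foot back on the turntable: lower it upright over the square post in the middle of the platter, turning it until the corners line up and it drops fully home, and keep hold of it until it is down before letting go. Leave the ceramic owl and the other puzzle, the one with the round blue foot, standing where they are.

Things in the scene. Friction and masses are not known exactly. Their poses are not given: they have to be found in the camera images.
- puzzle_ball (a point): To be moved, 89 mm tall, 110-220 g: maple ball, 50 mm, cut flat on two sides to 30 mm thick, on a square orange foot 50x50x40 mm. The foot's open underside is a square socket 36x36 mm, 34 deep, parallel to its sides. Point: the ball's centre, 64 mm above the underside, 24 above the foot's top. z up; y is square to the flats (grip along y); x, y parallel to the foot's sides. May be gripped firmly.
- post_top (a point): Top centre of the dark steel post on the turntable's round white platter (170 mm wide, top 40 mm above the shelf, in effect fixed). Post: lower 18 mm square, 28x28; above it a 14 mm cone narrowing from 28 to 10 mm; point 32 mm above the platter. z up; x, y parallel to the square's sides: the foot fits in four directions, within 15 degrees. Home: foot on platter, ball centre 32 mm above this point.
- round_puzzle_ball (a point): The other puzzle, not to be moved: the same flat-sided maple ball, but on a round blue foot 52 mm wide and 40 mm tall. The point is the ball's centre, 64 mm above the underside; z is up.
- owl_mid (a point): A white ceramic owl with blue wings and eyes, 58 mm wide and 104 mm tall with its ears, standing upright, not to be moved. The point is on its axis, 48 mm above its underside; z is up.
Things that resemble listed ones, but are neither listed nor needed, are in the scene too. Leave any brown look-alike of the part that bears post_top alone.

How it is judged:
By the outcome, as a careful person would: the job done as asked, in the order asked, and still so for the second after the job is handed in, with the robot touching nothing.
It also fails if it takes over 35 s, if anything falls off the work surface, if the arm or the gripper's body presses on something with over 40 N, if the wrist force passes 120 N, or if a joint passes its speed limit or range.

## Working session

There is one attempt and no reset: what is moved stays moved. The work goes in short steps, Python scripts to look and compute and a tool call to move; the robot and the scene stay as the last step left them, time stands still between calls to the robot, and variables do not carry over. Pictures are saved under pics/ and viewed, about 8 in all and at most 12, crops included, and the job is handed in when it is done.

Besides the shell and the picture viewer there is one more tool, called after "Request:" by a JSON object that holds its "api" and its "payload". move_arm: Moves the arm, as the interface text tells. Its arguments: {"type":"object","properties":{"motion":{"type":"array","items":{"type":"number","minimum":-1,"maximum":1}}},"required":["motion"]}

```bash
mkdir -p pics; ls; python3 - <<'E'
from plant import sensors,cams,job
import cv2,numpy as np
for n in ["scene","top"]:
    im=cams.read_camera(n); cv2.imwrite(f"pics/{n}0.png",im)
    p=cams.camera_params(n); print(n,{k:(np.round(v,4).tolist() if k=="world_from_camera" else v) for k,v in p.items()})
o=sensors.get_obs(); print(o)
E
```

```text
pics
scene {'fov_y': 50.946525361822296, 'cx': 326.5391959420569, 'cy': 192.34159370788348, 'world_from_camera': [[0.1663, -0.8059, 0.5682, 1.0077], [0.9861, 0.1376, -0.0934, 0.0126], [-0.0029, 0.5758, 0.8176, 0.8027], [0.0, 0.0, 0.0, 1.0]]}
top {'fov_y': 44.44763037671483, 'cx': 320.42795260586695, 'cy': 193.38986834756068, 'world_from_camera': [[0.0105, 0.9824, -0.1867, 0.3436], [-0.9991, 0.0181, 0.0391, 0.1278], [0.0418, 0.1861, 0.9816, 0.9307], [0.0, 0.0, 0.0, 1.0]]}
{'t': 0.1, 'joints': array([-1.24039168e+00,  3.53590226e-01,  1.63406549e+00, -2.17136858e-05,
        1.15521018e+00, -2.35392036e-03]), 'qd': array([ 3.44261252e-04, -3.82876608e-04, -1.98836420e-03,  2.04705239e-06,
        1.12445435e-03,  4.94091054e-04]), 'tau': array([-2.52651298e-04, -6.06356335e+01, -3.42817748e+01, -8.55140888e-05,
        3.77841963e-03,  2.43363968e-05]), 'ee_pos': array([ 0.20403683, -0.5902968 ,  0.23062723]), 'eef_rot': array([-0.11718935,  0.69778456, -0.69689863,  0.11702848]), 'contact_force': array([ 0.07186491, -0.09892141,  0.19132951]), 'torque': array([-0.01053551,  0.00218919,  0.00922599]), 'finger_gap': 0.08523283944703727}
```

View pics/scene0.png

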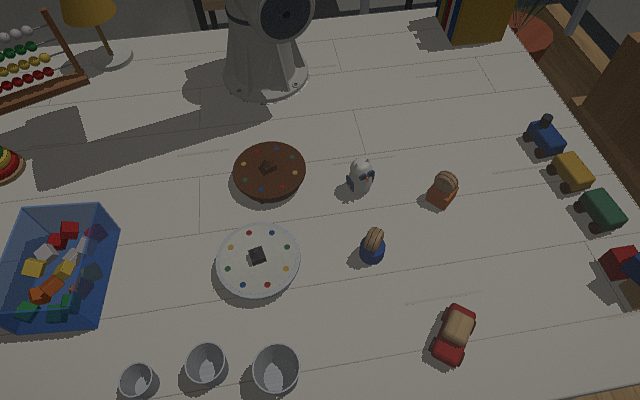

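View pics/top0.png

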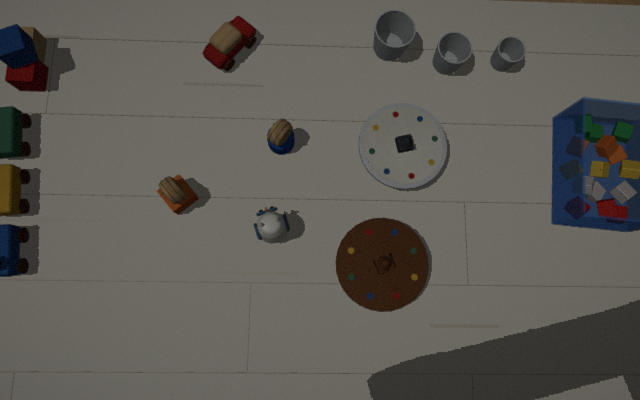

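Scene: orange-foot puzzle at (443,190), blue-foot one at (373,245), owl at (360,177), white turntable with its dark post at (257,256), and the brown look-alike turntable at (269,170). Top view: orange foot (177,194), blue foot (281,136), owl (271,225), post (404,143), brown (383,264). The orange square foot and the white platter are the ones meant. I'll confirm that in one crop and measure.

```bash
cat > h.py <<'E'
import cv2,numpy as np
from plant import sensors,cams
from scipy.spatial.transform import Rotation as R
def ray(p,uv,h=400):
    f=h/2/np.tan(np.radians(p["fov_y"])/2); T=np.array(p["world_from_camera"])
    d=T[:3,:3]@np.array([(uv[0]-p["cx"])/f,-(uv[1]-p["cy"])/f,-1]); return T[:3,3],d/np.linalg.norm(d)
def plane(p,uv,z):
    o,d=ray(p,uv); return o+d*(z-o[2])/d[2]
def tri(p1,a,p2,b):
    o1,d1=ray(p1,a);o2,d2=ray(p2,b)
    s=np.linalg.lstsq(np.c_[d1,-d2],o2-o1,rcond=None)[0]
    q1,q2=o1+s[0]*d1,o2+s[1]*d2
    return (q1+q2)/2,np.linalg.norm(q1-q2)
def big(m):
    cs,_=cv2.findContours(m.astype(np.uint8),cv2.RETR_EXTERNAL,cv2.CHAIN_APPROX_NONE)
    return max(cs,key=cv2.contourArea)
def box(im,x0,y0,x1,y1,fn):
    m=np.zeros(im.shape[:2],bool); hsv=cv2.cvtColor(im,cv2.COLOR_BGR2HSV)
    m[y0:y1,x0:x1]=fn(hsv)[y0:y1,x0:x1]; return m
E
python3 - <<'E'
from h import *
S=cv2.imread("pics/scene0.png");T=cv2.imread("pics/top0.png")
ps,pt=cams.camera_params("scene"),cams.camera_params("top")
c=lambda im,x,y:cv2.resize(im[y-30:y+30,x-40:x+40],(400,300),interpolation=cv2.INTER_CUBIC)
cv2.imwrite("pics/crops.png",cv2.convertScaleAbs(np.vstack([np.hstack([c(T,177,194),c(T,404,145)]),np.hstack([c(S,443,190),c(S,258,256)])]),alpha=1.6))
wood=lambda h:(h[...,0]>8)&(h[...,0]<25)&(h[...,1]>60)
dark=lambda h:(h[...,2]<75)
def cen(m): M=cv2.moments(big(m)); return M["m10"]/M["m00"],M["m01"]/M["m00"],M["m00"]
for im,x,y in((T,404,143),(S,257,256)):
    m=box(im,x-16,y-16,x+16,y+16,dark); print("post",cen(m),cv2.minAreaRect(big(m)))
for n,im,p,(x,y) in(("top",T,pt,(403,145)),("scene",S,ps,(258,258))):
    m=box(im,x-50,y-50,x+50,y+50,lambda h:h[...,2]>(120))
    print(n,"platter",cv2.fitEllipse(cv2.convexHull(big(m))),m.sum())
for n,im,p,(x,y) in(("top",T,pt,(177,194)),("scene",S,ps,(443,190))):
    h=cv2.cvtColor(im,cv2.COLOR_BGR2HSV); print(n,[h[y+dy,x+dx].tolist() for dx,dy in((-6,-8),(4,-8),(8,4),(0,8))])
print("shelf platter pts top@.04",plane(pt,(404,145),.04),"puzzle@.04",plane(pt,(178,194),.04), "scene", plane(ps,(258,260),.04),plane(ps,(442,194),.03))
print("post top tri",tri(pt,(404,143),ps,(258,254)))
print("ball tri",tri(pt,(174,188),ps,(446,182)))
print("blue",tri(pt,(280,130),ps,(374,238)),"owl",tri(pt,(270,222),ps,(360,173)))
E
```

```text
post (404.69520340012144, 143.14511232544018, 274.5) ((405.0, 143.0), (16.86598777770996, 19.21938133239746), 78.69007110595703)
post (256.40281030444964, 255.76034348165493, 213.5) ((254.78765869140625, 256.2671203613281), (16.268718719482422, 18.375459671020508), 69.44395446777344)Traceback (most recent call last):
  File "<stdin>", line 13, in <module>
  File "h.py", line 16, in big
    return max(cs,key=cv2.contourArea)
ValueError: max() iterable argument is empty
```

View pics/crops.png

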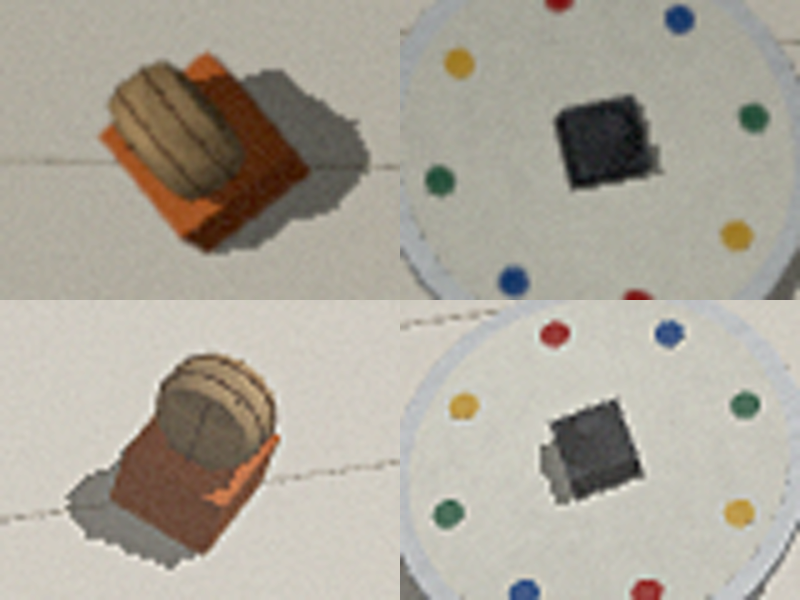

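Crop: the maple ball on a square orange foot stands upright (top view, upper left). The dark square post on the white platter is upper right. I can read the corners off this crop (5x) and turn them into world points.

```bash
python3 - <<'E'
from h import *
ps,pt=cams.camera_params("scene"),cams.camera_params("top")
np.set_printoptions(precision=4,suppress=True)
k=lambda x,y,x0,y0:((x+.5)/5-.5+x0,(y+.5)/5-.5+y0)
F=[plane(pt,k(x,y,137,164),.04) for x,y in((208,52),(102,135),(183,238))]
for a,b in((0,1),(1,2)):
    e=F[b]-F[a]; print("foot edge len",np.linalg.norm(e),"yaw mod90",np.degrees(np.arctan2(e[1],e[0]))%90)
print("foot ctr",(F[0]+F[2])/2)
S=[plane(ps,k(x,y,403,160),0) for x,y in((112,197),(205,253))]; e=S[1]-S[0]; print("scene bottom edge",np.linalg.norm(e),np.degrees(np.arctan2(e[1],e[0]))%90,S)
P=[plane(pt,k(x-400,y,364,115),.058) for x,y in((555,115),(635,97),(572,188))]
for b in(1,2):
    e=P[b]-P[0]; print("post edge",np.linalg.norm(e),np.degrees(np.arctan2(e[1],e[0]))%90)
print("post ctr",(P[1]+P[2])/2)
P=[plane(ps,k(x-400,y-300,218,226),.058) for x,y in((550,432),(620,400),(640,458),(570,488))]
for a in range(4):
    e=P[(a+1)%4]-P[a]; print("post edge s",np.linalg.norm(e),np.degrees(np.arctan2(e[1],e[0]))%90)
print("post ctr s",np.mean(P,0))
# platter rim dots, platter centre via colour dots (opposite pairs), top crop
D=[plane(pt,k(x-400,y,364,115),.04) for x,y in((459,62),(737,236),(679,20),(514,280),(440,181),(754,118))]
print("dot pair mids",[(D[i]+D[i+1])/2 for i in(0,2,4)])
D=[plane(ps,k(x-400,y-300,218,226),.04) for x,y in((465,407),(740,513),(669,333),(525,591),(449,513),(746,405))]
print("scene",[(D[i]+D[i+1])/2 for i in(0,2,4)])
# ball axis: slab grooves in top crop run along flats; ends at similar height
a,b=[plane(pt,k(x,y,137,164),.075) for x,y in((135,88),(212,180))]; e=b-a; print("slab dir",np.degrees(np.arctan2(e[1],e[0])),"ctr",(a+b)/2)
for n,a,b in(("blue",(280,130),(374,238)),("owl",(271,224),(360,175))): print(n,tri(pt,a,ps,b))
o=sensors.get_obs(); Rm=R.from_quat(o["eef_rot"]).as_matrix(); print(Rm,o["ee_pos"])
W=np.array(cams.camera_params("wrist")["world_from_camera"]); print(W)
E
```

```text
foot edge len 0.048344851106627985 yaw mod90 41.26133380802028
foot edge len 0.04921545300586017 yaw mod90 40.247349278887015
foot ctr [0.5099 0.3574 0.04  ]
scene bottom edge 0.048928318952843886 41.40274288964056 [array([0.5067, 0.3254, 0.    ]), array([0.5434, 0.3578, 0.    ])]
post edge 0.031298481375631716 14.302635947740711
post edge 0.028696757343947984 11.780393791254113
post ctr [ 0.6081 -0.0627  0.058 ]
post edge s 0.029930080197512404 18.62028555646154
post edge s 0.027442224986806693 12.03700490082813
post edge s 0.029073833672354287 16.555884859748744
post edge s 0.026312150769479216 13.668799273556374
post ctr s [ 0.6143 -0.0627  0.058 ]
dot pair mids [array([ 0.611 , -0.0642,  0.04  ]), array([ 0.6111, -0.0642,  0.04  ]), array([ 0.6107, -0.0643,  0.04  ])]
scene [array([ 0.6118, -0.0629,  0.04  ]), array([ 0.6108, -0.0631,  0.04  ]), array([ 0.6113, -0.0631,  0.04  ])]
slab dir -138.25002199124063 ctr [0.5069 0.3564 0.075 ]
blue (array([0.6239, 0.1695, 0.071 ]), np.float64(0.0017419896228316424))
owl (array([0.4528, 0.1806, 0.0536]), np.float64(0.0008507520315829519))
[[-0.9451 -0.0004  0.3267]
 [-0.3267  0.0012 -0.9451]
 [ 0.     -1.     -0.0013]] [ 0.204  -0.5903  0.2306]
[[ 0.3277  0.899   0.2907  0.2777]
 [-0.9448  0.3126  0.0984 -0.565 ]
 [-0.0024 -0.3069  0.9517  0.3748]
 [ 0.      0.      0.      1.    ]]
```

Checks on the measurements:
- Foot edges come out at 48–49 mm (50 nominal). The two views agree: puzzle at (0.510, 0.358), yaw 41°.
- The platter centre is (0.611, -0.064) in both views, and the post yaw is about 14°.
- The ball flats run along 41.5°, so the jaws go at tool-z yaw -48.5°.

The grasp yaw is then lowered by 27° for the post. First move goes to a hover.

```bash
cat >> h.py <<'E'
def go(pos,yaw):
    o=sensors.get_obs(); r0=R.from_quat(o["eef_rot"]); c,s=np.cos(np.radians(yaw)),np.sin(np.radians(yaw))
    z=np.array([c,s,0]);y=np.array([0,0,-1.]);x=np.cross(y,z)
    r1=R.from_matrix(np.c_[x,y,z])
    d=r0.inv().apply(np.array(pos)-o["ee_pos"])/.5; w=(r0.inv()*r1).as_rotvec()/(np.pi/2)
    print("t",round(o["t"],2),"pos",o["ee_pos"].round(4),"joints",o["joints"].round(2),"yaw",np.degrees(np.arctan2(*r0.apply([0,0,1])[1::-1])).round(1),"gap",round(o["finger_gap"],4)); print("row",d.round(4),w.round(4))
E
python3 -c "
from h import *
go((.51,.358,.22),-48.5)
go((.357,-.116,.225),-59.7)"
```

```text
t 0.1 pos [ 0.204  -0.5903  0.2306] joints [-1.24  0.35  1.63 -0.    1.16 -0.  ] yaw -70.9 gap 0.0852
row [-1.1979  0.0233 -1.5926] [ 8.000e-04 -2.493e-01 -1.000e-04]
t 0.1 pos [ 0.204  -0.5903  0.2306] joints [-1.24  0.35  1.63 -0.    1.16 -0.  ] yaw -70.9 gap 0.0852
row [-0.599   0.0123 -0.7966] [ 8.000e-04 -1.248e-01 -1.000e-04]
```

Request:
{"api": "move_arm", "payload": {"motion": [-0.599,0.012,-0.797,0,-0.125,0,1,-0.599,0.012,-0.797,0,-0.125,0,1,-0.599,0.012,-0.797,0,-0.125,0,1,-0.599,0.012,-0.797,0,-0.125,0,1,-0.599,0.012,-0.797,0,-0.125,0,1]}}

```text
t: 0.6
ee_pos: [0.2807, -0.3507, 0.2279]
eef_rot: [-0.185, 0.683, -0.682, 0.185]
contact_force: [0.7, -0.5, 0.1]
finger_gap: 0.0854
```

```bash
python3 -c "
from h import *
go((.51,.358,.22),-48.5)
go((.42,.1,.22),-50)"
```

```text
t 0.6 pos [ 0.2807 -0.3507  0.2279] joints [-0.9   0.08  1.99  0.    1.07  0.14] yaw -59.7 gap 0.0854
row [-1.1108  0.0177 -0.9928] [ 0.001  -0.1246 -0.0003]
t 0.6 pos [ 0.2807 -0.3507  0.2279] joints [-0.9   0.08  1.99  0.    1.07  0.14] yaw -59.7 gap 0.0854
row [-0.6951  0.017  -0.638 ] [ 0.001  -0.108  -0.0003]
```

Request:
{"api": "move_arm", "payload": {"motion": [-0.695,0.017,-0.638,0,-0.125,0,1,-0.695,0.017,-0.638,0,-0.125,0,1,-0.695,0.017,-0.638,0,-0.125,0,1,-0.695,0.017,-0.638,0,-0.125,0,1,-0.695,0.017,-0.638,0,-0.125,0,1]}}

```text
t: 1.1
ee_pos: [0.3542, -0.1119, 0.224]
eef_rot: [-0.25, 0.662, -0.661, 0.251]
contact_force: [1.0, -0.8, 1.1]
finger_gap: 0.0854
```

```bash
python3 -c "
from h import *
go((.51,.358,.22),-48.5)"
```

```text
t 1.1 pos [ 0.3542 -0.1119  0.224 ] joints [-0.31 -0.05  2.14  0.    1.06  0.53] yaw -48.5 gap 0.0854
row [-0.8562  0.0092 -0.4973] [ 0.0006  0.     -0.0006]
```

Request:
{"api": "move_arm", "payload": {"motion": [-0.856,0.009,-0.497,0,0,0,1,-0.856,0.009,-0.497,0,0,0,1,-0.856,0.009,-0.497,0,0,0,1,-0.856,0.009,-0.497,0,0,0,1,-0.856,0.009,-0.497,0,0,0,1]}}

```text
t: 1.6
ee_pos: [0.4327, 0.1258, 0.222]
eef_rot: [-0.25, 0.662, -0.661, 0.251]
contact_force: [0.9, -1.2, 0.8]
finger_gap: 0.0854
```

```bash
python3 -c "
from h import *
go((.51,.358,.22),-48.5)"
```

```text
t 1.6 pos [0.4327 0.1258 0.222 ] joints [0.28 0.09 2.   0.   1.05 1.12] yaw -48.5 gap 0.0854
row [-0.4237  0.0046 -0.2451] [ 0.0005  0.0004 -0.0007]
```

Request:
{"api": "move_arm", "payload": {"motion": [-0.424,0.005,-0.245,0,0,0,1,-0.424,0.005,-0.245,0,0,0,1,-0.424,0.005,-0.245,0,0,0,1,-0.424,0.005,-0.245,0,0,0,1,-0.424,0.005,-0.245,0,0,0,1]}}

```text
t: 2.1
ee_pos: [0.5102, 0.3603, 0.2193]
eef_rot: [-0.251, 0.661, -0.661, 0.251]
contact_force: [0.4, -1.1, 0.3]
finger_gap: 0.0853
```

```bash
python3 -c "
from h import *
go((.51,.358,.048),-48.5)
p=cams.camera_params('wrist'); im=cams.read_camera('wrist'); cv2.imwrite('pics/w1.png',im)
T=np.array(p['world_from_camera']); f=200/np.tan(np.radians(p['fov_y'])/2)
for q in ((.51,.358,.089),(.51,.358,.04)):
    c=T[:3,:3].T@(np.array(q)-T[:3,3]); print(p['cx']-f*c[0]/c[2],p['cy']+f*c[1]/c[2])
"
```

```text
t 2.1 pos [0.5102 0.3603 0.2193] joints [0.61 0.36 1.65 0.   1.13 1.46] yaw -48.4 gap 0.0853
row [0.0036 0.3426 0.0035] [ 0.0005  0.0007 -0.0004]
327.25717591619656 193.7202368759424
326.9617417194185 179.03382001285127
```

View pics/w1.png

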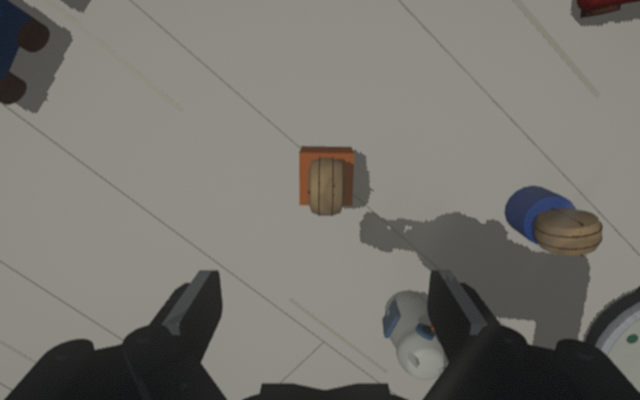

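Wrist view: foot top centre (327,178) against (327,179) predicted, with the ball flats square to the jaws (slab columns 308–344). The neighbours are clear, so I descend and grip.

Request:
{"api": "move_arm", "payload": {"motion": [0.002,0.25,0.003,0,0,0,1,0.002,0.25,0.003,0,0,0,1,0.002,0.3,0.003,0,0,0,1,0.002,0.343,0.003,0,0,0,1,0.002,0.343,0.003,0,0,0,1]}}

```text
t: 2.65
ee_pos: [0.5104, 0.3638, 0.0437]
eef_rot: [-0.252, 0.662, -0.66, 0.25]
contact_force: [-0.5, 0.4, -0.5]
finger_gap: 0.0853
```

Request:
{"api": "move_arm", "payload": {"motion": [0,0,0,0,0,0,-1,0,0,0,0,0,0,-1,0,0,0,0,0,0,-1,0,0,0,0,0,0,-1,0,0,0,0,0,0,-1]}}

```text
t: 3.15
ee_pos: [0.5109, 0.3641, 0.0448]
eef_rot: [-0.252, 0.662, -0.66, 0.251]
contact_force: [0.7, -0.5, 5.2]
finger_gap: 0.0294
```

```bash
python3 -c "
from h import *
go((.51,.358,.22),-48.5)"
```

```text
t 3.15 pos [0.5109 0.3641 0.0448] joints [0.62 0.58 1.75 0.   0.81 1.46] yaw -48.4 gap 0.0294
row [ 0.0096 -0.3505  0.0067] [0.002  0.0014 0.0003]
```

Request:
{"api": "move_arm", "payload": {"motion": [0,-0.15,0,0,0,0,-1,0,-0.25,0,0,0,0,-1,0,-0.35,0,0,0,0,-1,0,-0.35,0,0,0,0,-1,0,-0.35,0,0,0,0,-1]}}

```text
t: 3.65
ee_pos: [0.5133, 0.3651, 0.225]
eef_rot: [-0.249, 0.663, -0.659, 0.253]
contact_force: [0.6, 0.5, -2.1]
finger_gap: 0.0293
```

```bash
python3 -c "
from h import *
go((.611,-.064,.22),-75.5)
p=cams.camera_params('wrist'); im=cams.read_camera('wrist'); cv2.imwrite('pics/w2.png',im)
print(sensors.get_obs()['contact_force'])
"
```

```text
t 3.65 pos [0.5133 0.3651 0.225 ] joints [0.61 0.36 1.63 0.   1.14 1.46] yaw -48.4 gap 0.0293
row [0.4242 0.0048 0.7714] [ 0.0026  0.3014 -0.0045]
[ 0.08774732 -0.59037776 -2.48863531]
```

View pics/w2.png

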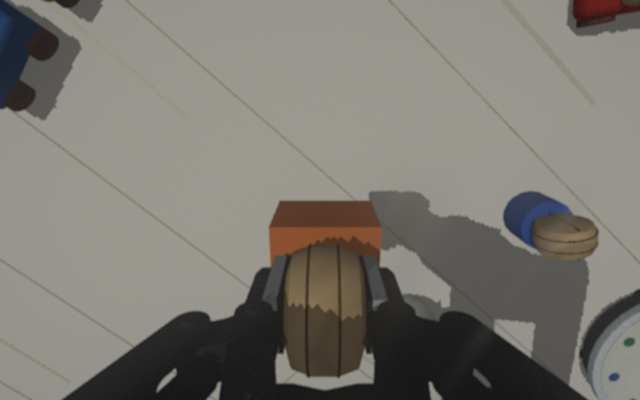

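The puzzle is held square in the jaws. Far foot edges: top at row 227, columns 270–381; bottom at row 202, columns 279–371. From those I work out where it sits in the tool frame.

```bash
python3 - <<'E'
from h import *
np.set_printoptions(precision=4,suppress=True)
p=cams.camera_params("wrist"); T=np.array(p["world_from_camera"]); f=200/np.tan(np.radians(p["fov_y"])/2)
o=sensors.get_obs(); r0=R.from_quat(o["eef_rot"])
print("f",f)
for n,row,a,b in(("top",227,270,381),("bot",202,279,371)):
    d=f*.05/(b-a)
    m=np.array([((a+b)/2-p["cx"])*d/f,-(row-p["cy"])*d/f,-d]); w=T[:3,:3]@m+T[:3,3]
    print(n,"world",w,"tool",r0.inv().apply(w-o["ee_pos"]))
# edges cast on the expected heights: ball centre at grasp height -> foot top = z_tcp-.005+..., use lift of 0.180 from shelf
dz=o["ee_pos"][2]-.0448
for n,row,u,z in(("top",227,325.5,.04+dz),("bot",202,325,dz)):
    w=plane(p,(u,row),z); print(n,"plane",w,r0.inv().apply(w-o["ee_pos"]))
E
```

```text
f 357.5848789706552
top world [0.5261 0.3767 0.216 ] tool [-0.0187  0.006   0.    ]
bot world [0.5265 0.3775 0.1809] tool [-0.0194  0.0412 -0.0002]
top plane [0.5265 0.377  0.2172] [-0.0192  0.0049  0.    ]
bot plane [0.5257 0.3767 0.1772] [-0.0183  0.0449 -0.0002]
```

```bash
python3 -c "
from h import *
go((.617,-.062,.22),-75.5)"
```

```text
t 3.7 pos [0.5121 0.3643 0.222 ] joints [0.61 0.37 1.64 0.   1.14 1.46] yaw -48.4 gap 0.0292
row [4.095e-01 3.000e-04 7.767e-01] [ 0.0023  0.3014 -0.0019]
```

Request:
{"api": "move_arm", "payload": {"motion": [0.418,0.006,0.771,0.002,0.15,-0.004,-1,0.418,0.006,0.771,0.002,0.15,-0.004,-1,0.418,0.006,0.771,0.002,0.15,-0.004,-1,0.418,0.006,0.771,0.002,0.15,-0.004,-1,0.418,0.006,0.771,0.002,0.15,-0.004,-1]}}

```text
t: 4.2
ee_pos: [0.5676, 0.1183, 0.2161]
eef_rot: [0.174, -0.686, 0.686, -0.17]
contact_force: [0.6, -0.1, -1.5]
finger_gap: 0.0293
```

```bash
python3 -c "
from h import *
go((.617,-.062,.22),-75.5)"
```

```text
t 4.2 pos [0.5676 0.1183 0.2161] joints [ 0.2   0.3   1.74 -0.    1.1   1.28] yaw -61.9 gap 0.0293
row [ 0.083  -0.0075  0.3646] [-0.      0.1516  0.0039]
```

Request:
{"api": "move_arm", "payload": {"motion": [0.083,-0.008,0.365,0,0.152,0.004,-1,0.083,-0.008,0.365,0,0.152,0.004,-1,0.083,-0.008,0.365,0,0.152,0.004,-1,0.083,-0.008,0.365,0,0.152,0.004,-1,0.083,-0.008,0.365,0,0.152,0.004,-1]}}

```text
t: 4.7
ee_pos: [0.6168, -0.0666, 0.218]
eef_rot: [0.088, -0.701, 0.702, -0.087]
contact_force: [-0.0, -0.2, -2.1]
finger_gap: 0.0292
```

```bash
python3 -c "
from h import *
go((.617,-.062,.14),-75.5)"
```

```text
t 4.7 pos [ 0.6168 -0.0666  0.218 ] joints [-0.11  0.36  1.66 -0.    1.13  1.21] yaw -75.8 gap 0.0292
row [-0.003  0.156 -0.009] [-0.0003 -0.0029  0.0015]
```

Request:
{"api": "move_arm", "payload": {"motion": [-0.002,0.08,-0.009,0,0,0,-1,-0.002,0.156,-0.009,0,0,0,-1,-0.002,0.156,-0.009,0,0,0,-1,-0.002,0.156,-0.009,0,0,0,-1]}}

```text
t: 5.1
ee_pos: [0.6155, -0.0615, 0.139]
eef_rot: [-0.09, 0.702, -0.702, 0.086]
contact_force: [-0.3, 1.1, -1.7]
finger_gap: 0.0295
```

```bash
python3 -c "
from h import *
go((.617,-.062,.14),-75.5)
for n in ('wrist','top'): cv2.imwrite('pics/%s3.png'%n,cams.read_camera(n))
a=cv2.imread('pics/wrist3.png');b=cv2.imread('pics/top3.png')[85:205,310:500]
cv2.imwrite('pics/v3.png',np.hstack([cv2.resize(a,(400,250)),cv2.convertScaleAbs(cv2.resize(b,(396,250)),alpha=1.6)]))
go((.617,-.062,.083),-75.5)"
```

```text
t 5.1 pos [ 0.6155 -0.0615  0.139 ] joints [-0.1   0.44  1.72 -0.    0.98  1.22] yaw -75.7 gap 0.0295
row [-0.0027 -0.002   0.0018] [ 0.0005 -0.0027  0.0035]
t 5.2 pos [ 0.6175 -0.0618  0.1415] joints [-0.1   0.44  1.72 -0.    0.98  1.22] yaw -75.7 gap 0.0295
row [1.000e-03 1.169e-01 1.000e-04] [-0.0007 -0.0026  0.0004]
```

View pics/v3.png

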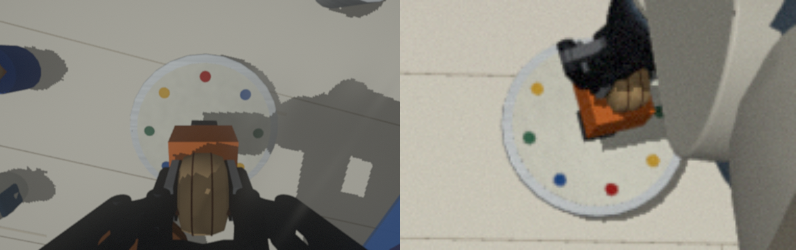

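The foot sits over the post, with the post's far edge centred behind it (column 204 against foot centre 203) and the edges parallel. Lowering gently, watching the force.

Request:
{"api": "move_arm", "payload": {"motion": [0.001,0.03,0,0,0,0,-1,0.001,0.055,0,0,0,0,-1,0.001,0.075,0,0,0,0,-1,0.001,0.075,0,0,0,0,-1]}}

```text
t: 5.6
ee_pos: [0.6157, -0.0618, 0.102]
eef_rot: [0.089, -0.701, 0.702, -0.087]
contact_force: [0.0, 0.2, -2.3]
finger_gap: 0.0298
```

```bash
python3 -c "
from h import *
go((.617,-.062,.083),-75.5)"
```

```text
t 5.6 pos [ 0.6157 -0.0618  0.102 ] joints [-0.1   0.49  1.75 -0.    0.91  1.22] yaw -75.7 gap 0.0298
row [-0.0026  0.0381  0.001 ] [-0.     -0.0026  0.0023]
```

Request:
{"api": "move_arm", "payload": {"motion": [-0.002,0.012,0,0,0,0,-1,-0.002,0.024,0,0,0,0,-1,-0.002,0.032,0,0,0,0,-1,-0.002,0.036,0,0,0,0,-1]}}

```text
t: 6.0
ee_pos: [0.6166, -0.0616, 0.0847]
eef_rot: [0.089, -0.701, 0.702, -0.086]
contact_force: [-7.8, -0.6, 25.2]
finger_gap: 0.029
```

```bash
python3 -c "
from h import *
go((.617,-.062,.083),-75.5)
b=cams.read_camera('scene')[195:315,175:335]; w=cams.read_camera('wrist')
cv2.imwrite('pics/v4.png',np.hstack([cv2.convertScaleAbs(cv2.resize(b,(400,300)),alpha=1.5),cv2.resize(w,(400,300))]))"
```

```text
t 6.0 pos [ 0.6166 -0.0616  0.0847] joints [-0.1   0.51  1.75 -0.    0.88  1.22] yaw -75.7 gap 0.029
row [-0.0006  0.0035  0.0009] [ 0.     -0.0026  0.0025]
```

View pics/v4.png

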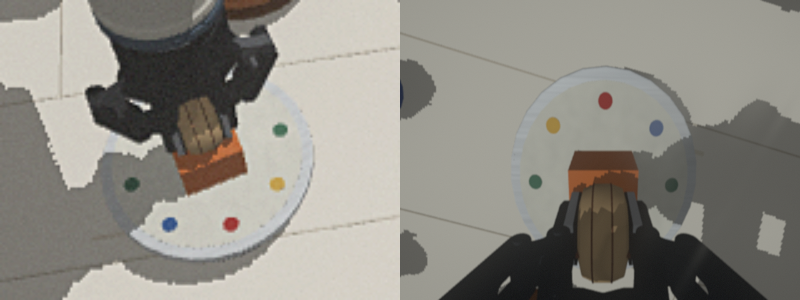

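The foot is flat on the platter: TCP at 0.0847 against 0.0848 expected for home, and 25 N contact. Easing the press, then letting go and backing straight up.

Request:
{"api": "move_arm", "payload": {"motion": [0,0,0,0,0,0,-1,0,0,0,0,0,0,1,0,0,0,0,0,0,1,0,0,0,0,0,0,1,0,0,0,0,0,0,1]}}

```text
t: 6.6
ee_pos: [0.6166, -0.0616, 0.0848]
eef_rot: [0.089, -0.701, 0.702, -0.086]
contact_force: [0.9, 0.1, -0.0]
finger_gap: 0.0846
```

Request:
{"api": "move_arm", "payload": {"motion": [0,-0.04,0,0,0,0,1,0,-0.12,0,0,0,0,1,0,-0.22,0,0,0,0,1,0,-0.32,0,0,0,0,1,0,-0.32,0,0,0,0,1]}}

```text
t: 7.1
ee_pos: [0.6211, -0.0619, 0.2525]
eef_rot: [0.085, -0.701, 0.703, -0.091]
contact_force: [0.1, -0.4, 0.0]
finger_gap: 0.0855
```

```bash
python3 -c "
from h import *
go((.35,-.35,.28),-75.5)"
```

```text
t 7.1 pos [ 0.6211 -0.0619  0.2525] joints [-0.1   0.33  1.62 -0.    1.18  1.22] yaw -75.7 gap 0.0855
row [ 0.6671 -0.0583  0.4251] [-0.0026 -0.0026 -0.0048]
```

Now clear of the view, for a last check.

Request:
{"api": "move_arm", "payload": {"motion": [0.667,-0.058,0.425,0,0,0,1,0.667,-0.058,0.425,0,0,0,1,0.667,-0.058,0.425,0,0,0,1,0.667,-0.058,0.425,0,0,0,1,0.667,-0.058,0.425,0,0,0,1]}}

```text
t: 7.6
ee_pos: [0.4464, -0.2451, 0.2669]
eef_rot: [0.085, -0.7, 0.703, -0.091]
contact_force: [0.4, -1.3, 0.3]
finger_gap: 0.0852
```

Request:
{"api": "move_arm", "payload": {"motion": [0.2,0,0.2,0,0,0,1,0.2,0,0.2,0,0,0,1,0.2,0,0.2,0,0,0,1,0.2,0,0.2,0,0,0,1,0.2,0,0.2,0,0,0,1]}}

```text
t: 8.1
ee_pos: [0.3735, -0.3673, 0.2661]
eef_rot: [0.084, -0.701, 0.703, -0.09]
contact_force: [0.4, 0.2, 0.2]
finger_gap: 0.0856
```

```bash
python3 -c "
from h import *
go((.35,-.35,.28),-75.5)
s=cams.read_camera('scene'); t=cams.read_camera('top'); cv2.imwrite('pics/scene5.png',s); cv2.imwrite('pics/top5.png',t)
c=lambda im,x,y:cv2.resize(im[y:y+120,x:x+160],(400,300),interpolation=cv2.INTER_CUBIC)
cv2.imwrite('pics/v5.png',cv2.convertScaleAbs(np.vstack([np.hstack([c(s,180,190),c(s,300,150)]),np.hstack([c(t,320,80),c(t,200,115)])]),alpha=1.5))"
```

```text
t 8.1 pos [ 0.3735 -0.3673  0.2661] joints [-0.78  0.16  1.81  0.01  1.16  0.54] yaw -75.9 gap 0.0856
row [ 0.0369 -0.0283 -0.0449] [-0.0023 -0.004  -0.0048]
```

View pics/v5.png

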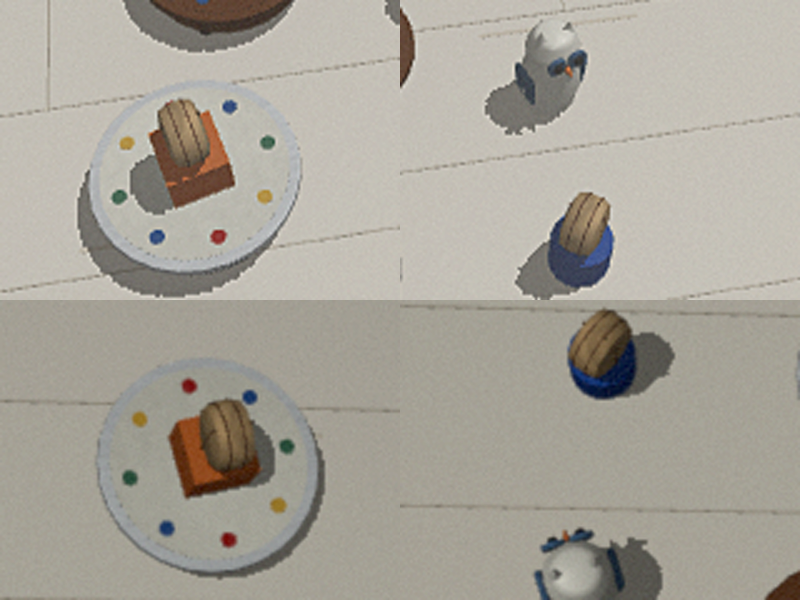

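The puzzle stands upright and centred on the white platter with its bottom edge touching it. The owl and the blue-foot puzzle are where they were. One numeric check on the height, then I hand it in.

```bash
python3 - <<'E'
from h import *
from plant import job
ps,pt=cams.camera_params("scene"),cams.camera_params("top")
k=lambda x,y,x0,y0:((x+.5)/2.5-.5+x0,(y+.5)/2.5-.5+y0)
b,e=tri(pt,k(228,436-300,320,80),ps,k(184,134,180,190)); print("ball",b,e,"expect ~.611 -.064 .104")
P=[plane(ps,k(x,y,180,190),.04) for x,y in((176,207),(234,185))]; print("bottom edge len",np.linalg.norm(P[1]-P[0]))
d=lambda a,b,x0,y0,x1,y1:cv2.absdiff(a,b)[y0:y1,x0:x1].mean()
S0,S5=cv2.imread("pics/scene0.png"),cv2.imread("pics/scene5.png")
print("owl/blue pixel change",d(S0,S5,340,150,380,200),d(S0,S5,350,220,395,270))
if np.linalg.norm(b-[.611,-.064,.104])<.009: print(job.finish_job())
E
```

```text
ball [ 0.61213534 -0.06420487  0.10067812] 0.0026697678960693138 expect ~.611 -.064 .104
bottom edge len 0.04794109799476477
owl/blue pixel change 1.7556666666666667 1.84
the job is handed in; nothing more can be done
None
```

The orange-foot puzzle is back on the white turntable, upright over the post. I gripped it by its flats, turned it about 27° to match the post, lowered it fully and only then let go. The job was handed in at about 8 s.

**Seating:** the foot bottomed out with the tool at 0.0847 m, against 0.0848 m expected for home, at 25 N of contact. After release, the two camera views put the ball at (0.612, -0.064, 0.101). Home is about (0.611, -0.064, 0.104), so the height reads 3 mm low, which is about the accuracy of hand-picked pixels. The foot's bottom edge, placed at platter height, measures 48 mm against 50 mm nominal.

**Other objects:** the owl and the blue-foot puzzle did not move; image change there was only noise. I did not touch the brown look-alike turntable. The arm ended clear of everything.

**Off plan:** the tool sat about 6 mm off its target when I gripped. I measured the offset after lifting and corrected for it when placing. No other check failed.

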